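# Open the child-safe medicine box with its release rod

### The arm

A 7-joint arm with a two-finger parallel gripper is mounted at the origin on a cart in front of the work surface, level with it; the furniture and walls round the work are solid. World frame = base frame: x ahead of the robot, y to its left, z up, the work surface at z = 0. Lengths are in m, angles in rad, forces in N, time in s.
With the tool pointing down it reaches from about 0.425 to 0.875 m from the base axis. Payload 4.7 kg.
Tool frame: the origin (TCP) lies midway between the tips of the shut fingers; the grasp point (between the pads) lies ctrl.grasp_offset behind it (ctrl.grasp_offset is the distance from the TCP to the grasp point, in m); z points along the fingers, y is the line along which they close (so a half turn about z gives the same grasp; the last joint's range is limited). The gripper opens to 87 mm and grips with 3 to 60 N. Pads are 19 mm wide; open, the fingers measure 117 mm over their backs; the gripper's body (75 mm by 190 mm) begins 51 mm behind the grasp point.
Start: joints at [1.234, 0.321, -0.07, 1.45, 0.023, 1.371, -0.057], TCP at [0.223, -0.61, 0.201] pointing down, gripper open.
Joint ranges: [-2.86, 2.86], [-0.3, 2.09], [-1.38, 1.24], [0.06, 2.45], [-1.56, 4.7], [0.09, 2.05], [-2.69, 2.69]. Speed limits (rad/s): [2.57, 2.57, 3.14, 3.14, 3.14, 3.14, 3.14].

### API

Orientations are given as a rotation vector (axis times angle).
In Python, from bench import ctrl gives the robot as it stands. The module is installed in compiled form; this text tells all that it offers.
- The arm moves only by the tool jog_arm, never from a script. Its argument "moves" is one flat list of numbers, 7 for each row, row after row: the shift along the tool's x, y, z in units of 30 cm (1.0 is 30 cm), then the turn, a rotation vector about the tool's x, y, z in units of 60 degrees (1.0 is 60 degrees), then the gripper's target within -1 to 1 (fully open at 1, half-way at 0, shut at -1). In form: [x, y, z, wx, wy, wz, fingers, x, y, z, wx, wy, wz, fingers, ...]. A call has exactly 8 rows; each row is the pose to reach, as a shift and turn from the pose commanded when the call began, along the tool's axes at that moment; what a row does not reach only later rows make up. A row lasts 1/8 s, in which the tool goes at most 62.5 mm and 10.7 degrees, less where a joint would pass 70% of its speed; a pose out of reach is approached as far as the arm can. A call with a number of a shift or a turn outside -1 to 1 is refused whole. A call with a gripper value outside its range is refused whole. The fingers move at their own pace and stop on an object; "newtons" is the grip in N (left out, the last holds). Time passes only in rows, so rows that repeat a pose let the fingers close, or fill a call up. It gives the time, the measured TCP pose, the force, the opening and the grip force at its end, in the units of the state.
- ctrl.get_state(): the state, without advancing time (a new reading comes with each control period).
- ctrl.get_image(name): name is "scene" or "top" or "wrist"; returns a dict with "pixels" (480x640x3 uint8, red, green, blue), "fx", "fy", "cx", "cy" (pixels), "xyz" and "rotation" of the camera in the world; the wrist camera has in their place "tool_from_camera" (4x4, takes a point from camera to tool coordinates, whose origin is the TCP and whose axes are the flange's). Camera axes: x right, y up, looking along -z (the intrinsics and any distortion apply to the point x, -y, -z); pixel columns grow to the right and rows downward; lengths in m; the calibration is good to about 2 mm. A picture is of the moment at which its call begins: read the wrist's pose just before it. There is no depth.
- ctrl.close_job(): hands the job in; it is judged then, once.
The state is a dict: "time": time; "joint_positions": joint angles; "qd": joint speeds; "joint_torque": joint torques, N m; "position": TCP position; "tool_rot": TCP orientation; "ft_force": force on the tool from outside, world axes, zero at the start; "torque": the same for the moment, N m; "grip_width": opening from 0.0 (shut) to 1.0 (fully open); "grip_force": force on a finger pad.
Only numpy, scipy, OpenCV 4.12 (cv2) and the standard library are available. Lean on these libraries where they do the work, as an engineer would, in place of code of your own. Each camera call takes 0.05 s, during which the arm holds its last target. There are 200 camera calls.

### The job

The white medicine box on the worktop is shut by a hidden child-safe spring catch. Take the thin wooden release rod from its stand (not the thick muddler beside it), push it straight down through the small hole in the top of the box until the catch lets go and the front flap drops open, then pull it out and hang it back upright in the socket it came from, leaving the muddler in its place.

Things in the scene. Friction and masses are not known exactly. Their poses are not given: they have to be found in the camera images.
- release_rod: Thin loose dowel of light wood, about 60 g, upright in either socket of the stand. From its tip up: shank 12 mm diameter, 66 mm long; flat round collar 54 mm diameter, 6 mm thick, that rests on the stand; handle 16 mm diameter, 76 mm long, top 148 mm above the tip. Origin: centre of the tip (lower end), 16 mm above the worktop at the start; z up to the handle.
- muddler: Thick muddler of the same wood in the stand's other socket, to be left there: same lengths and collar as the release rod, but shank and handle 33 mm thick, too thick for the hole in the box. Origin: centre of its lower end; z up.
- rod_stand: Fixed wooden stand, 80 (x) x 200 (y) mm, top board 82 mm above the worktop. Origin: centre of its underside. Two round through sockets, 38 mm diameter, at 50 mm either side of its centre along its y axis; the sticks hang loosely in them, kept upright by their collars lying on the board.
- medicine_box: White fixed box, 150 mm deep (x), 240 wide (y), 130 high; origin: centre of its underside. The flap is on its -x side, facing the robot, hook and spring catch hidden inside. Released, the flap falls forward about its lower edge, over 115 mm of the worktop before the box. Force needed on the catch: 2.5 N at first, 5 N where it lets go, 8.5 N at its end stop.
- release_hole (a point): Centre of the mouth of the steel-ringed round hole (28 mm diameter) in the box's top, 132 mm above the worktop, 30 mm in front of the box's centre; z up. The catch's flat pad (36 mm wide) lies 32 mm below. The catch lets go when the rod's tip is 43 mm below the mouth; end stop at 58 mm; 50 mm is a good depth. The pad springs back with the rod; the flap stays open.
- flap (a joint): Angle of the front flap about its lower edge: 0 shut and upright, 1.5 rad fully open, almost level. It cannot be pulled open while the catch is up; once released it falls open by itself in about a second.
Not all that is in view belongs to the job. Leave any turquoise look-alike of the muddler alone. Leave any purple look-alike of the release_rod alone.

How it is judged:
By the outcome, as a careful person would: the job done as asked, in the order asked, and still so for the second after the job is handed in, with the robot touching nothing.
It also fails if it takes over 42 s, if anything falls off the work surface, if the arm or the gripper's body presses on something with over 40 N, if the wrist force passes 120 N, or if a joint passes its speed limit or range.

## Working session

There is one attempt and no reset: what is moved stays moved. The work goes in short steps, Python scripts to look and compute and a tool call to move; the robot and the scene stay as the last step left them, time stands still between calls to the robot, and variables do not carry over. Pictures are saved under pics/ and viewed, at most 10 in all, crops included, and the job is handed in when it is done.

Besides the shell and the picture viewer there is one more tool, called after ">>>" in YAML: its name, and indented under it one key for each argument. jog_arm: Moves the arm, as the interface text tells. Its arguments: {"type":"object","properties":{"moves":{"type":"array"},"newtons":{"type":"number"}},"required":["moves"]}

```bash
mkdir -p pics
python3 - <<'E'
from bench import ctrl
import cv2,numpy as np,pickle
s=ctrl.get_state();print({k:np.round(v,3) for k,v in s.items()},ctrl.grasp_offset)
d={}
for n in("scene","top"):
    d[n]=im=ctrl.get_image(n);cv2.imwrite(f"pics/{n}0.png",im["pixels"][:,:,::-1])
    print(n,im.keys(),[im[k] for k in("fx","fy","cx","cy","xyz","rotation")])
pickle.dump(d,open("im0.pkl","wb"))
E
```

```text
{'time': np.float64(0.0), 'joint_positions': array([ 1.234,  0.322, -0.07 ,  1.452,  0.023,  1.371, -0.057]), 'qd': array([-0.001, -0.001,  0.   ,  0.001, -0.001, -0.001,  0.001]), 'joint_torque': array([ 1.0000e-03, -4.9129e+01, -4.0400e-01, -3.1252e+01, -6.4000e-02,
        4.4000e-02,  0.0000e+00]), 'position': array([ 0.223, -0.61 ,  0.2  ]), 'tool_rot': array([-3.092e+00, -5.480e-01,  1.000e-03]), 'ft_force': array([-0.941,  0.287,  0.01 ]), 'torque': array([-0.006,  0.078, -0.059]), 'grip_force': np.float64(0.0), 'grip_width': np.float64(1.0)} 0.0187
scene dict_keys(['pixels', 'fx', 'fy', 'cx', 'cy', 'xyz', 'rotation']) [552.7429158103471, 552.7429158103471, 318.00514173223274, 221.41953387994607, array([-0.28079882, -0.85548079,  0.94196083]), array([ 0.87425297, -0.36561045, -0.76235664])]
top dict_keys(['pixels', 'fx', 'fy', 'cx', 'cy', 'xyz', 'rotation']) [532.7163235468495, 532.7163235468495, 321.2989248887912, 245.27174821983698, array([ 0.44283116, -0.10466038,  1.28037864]), array([ 0.04002024, -0.01758891, -1.56051112])]
```

View pics/scene0.png

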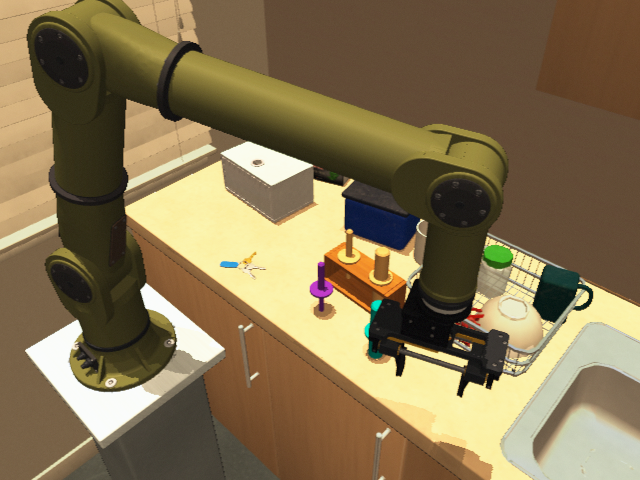

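View pics/top0.png

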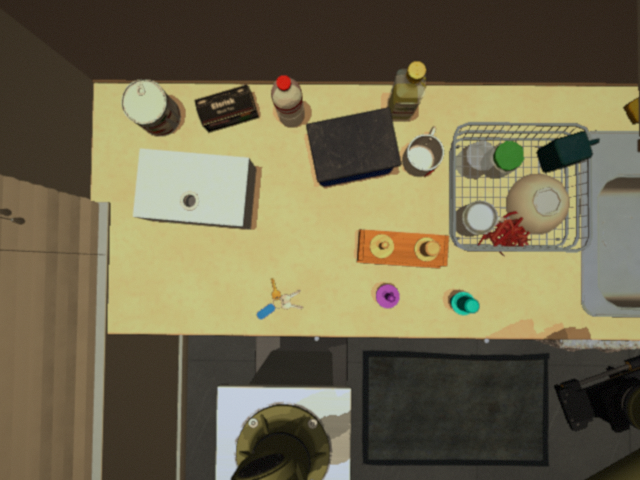

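The top view shows the box at (195,188) with its hole at (190,201). The stand is at (402,249), with the release rod at (382,245) and the muddler at (429,249). The purple decoy is at (387,295) and the turquoise one at (465,303). The scene view agrees.

```bash
cat > h.py <<'E'
import numpy as np,cv2
from scipy.spatial.transform import Rotation as R
def ray(im,u,v):
    d=np.array([(u-im["cx"])/im["fx"],-(v-im["cy"])/im["fy"],-1.])
    if "tool" in im: M=im["tool"]@im["tool_from_camera"]; return M[:3,3],M[:3,:3]@d
    return np.array(im["xyz"]),R.from_rotvec(im["rotation"]).as_matrix()@d
def plane(im,u,v,z):
    o,d=ray(im,u,v); return o+d*(z-o[2])/d[2]
def blobs(m,amin=20):
    n,l,s,c=cv2.connectedComponentsWithStats(m.astype(np.uint8))
    return [(s[i].tolist(),c[i].round(1).tolist()) for i in range(1,n) if s[i][4]>=amin]
def shift(s,tgt,yaw=None):
    """jog units from measured state to target TCP, tool down; yaw = world angle of tool y"""
    Rm=R.from_rotvec(s["tool_rot"])
    t=Rm.inv().apply(np.array(tgt)-s["position"])/.3
    w=np.zeros(3)
    if yaw is not None:
        y=np.array([np.cos(yaw),np.sin(yaw),0]);z=np.array([0,0,-1.])
        w=(Rm.inv()*R.from_matrix(np.c_[np.cross(y,z),y,z])).as_rotvec()/(np.pi/3)
    return t.round(3),w.round(3)
E
python3 - <<'E'
from h import *
import pickle
d=pickle.load(open("im0.pkl","rb"));t=d["top"];px=t["pixels"]
hsv=cv2.cvtColor(px,cv2.COLOR_RGB2HSV)
H,S,V=[hsv[...,i].astype(int) for i in range(3)]
print("hsv stand/collar/rodtop/mud", [hsv[r,c].tolist() for r,c in((262,400),(245,373),(245,382),(249,429),(300,200))])
st=np.zeros(H.shape,bool);st[225:275,350:455]=1
m=st&(H<14)&(S>150)
mm=cv2.morphologyEx(m.astype(np.uint8),cv2.MORPH_CLOSE,np.ones((31,31)))
print("orange",blobs(m))
c=max(cv2.findContours(mm,0,1)[0],key=cv2.contourArea);r=cv2.minAreaRect(c);print(r,[plane(t,*p,.082).round(3) for p in cv2.boxPoints(r)])
for n,(r0,r1,c0,c1) in dict(hole=(185,215,175,205)).items():
    b=np.zeros(H.shape,bool);b[r0:r1,c0:c1]=1
    for th in(110,150,180):
        for s,ce in blobs(b&(V<th)):print(n,th,s,ce,plane(t,*ce,.132).round(4))
for n,lo,hi,rr in(("purple",135,165,(270,320,360,410)),("turq",80,95,(280,325,440,490))):
    b=np.zeros(H.shape,bool);b[rr[0]:rr[1],rr[2]:rr[3]]=1
    for s,ce in blobs(b&(H>=lo)&(H<=hi)&(S>100)):print(n,s,ce,plane(t,*ce,.08).round(3))
cv2.imwrite("pics/crop.png",np.hstack([cv2.resize(px[225:275,350:450],None,fx=4,fy=4,interpolation=2),cv2.resize(px[180:230,150:250],None,fx=4,fy=4,interpolation=2)])[:,:,::-1])
E
```

```text
hsv stand/collar/rodtop/mud [[14, 198, 185], [24, 131, 199], [17, 153, 188], [22, 135, 200], [28, 88, 198]]
orange [([358, 230, 90, 37, 1396], [400.1, 251.4])]
((402.2500305175781, 248.7500457763672), (88.53679656982422, 31.929121017456055), 3.814074993133545) [array([ 0.451, -0.168,  0.082]), array([ 0.522, -0.172,  0.082]), array([ 0.511, -0.37 ,  0.082]), array([ 0.439, -0.366,  0.082])]
hole 110 [184, 195, 11, 12, 97] [188.7, 200.3] [0.5798 0.201  0.132 ]
hole 150 [183, 194, 13, 13, 126] [188.8, 200.3] [0.5799 0.2008 0.132 ]
hole 180 [182, 194, 14, 14, 151] [188.8, 200.3] [0.5799 0.2008 0.132 ]
purple [376, 285, 23, 23, 412] [387.2, 295.7] [ 0.375 -0.236  0.08 ]
turq [451, 292, 28, 23, 463] [463.9, 303.2] [ 0.36  -0.408  0.08 ]
```

View pics/crop.png

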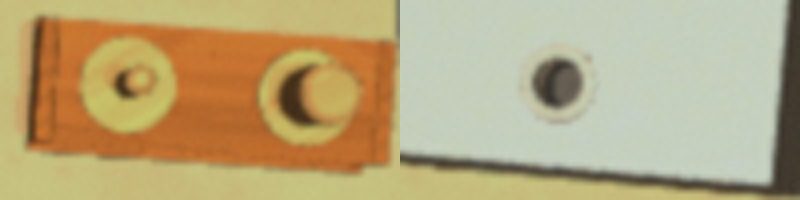

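The crop shows the rod collar centred near pixel (382,246.2), the rod's handle top near (385.5,244.7) and the hole ring near (189.5,200.7).

Run:
```python
from h import *
import pickle
from bench import ctrl
t=pickle.load(open("im0.pkl","rb"))["top"]
print(plane(t,382,246.2,.088).round(4),plane(t,385.5,244.7,.164).round(4),plane(t,189.5,200.7,.132).round(4))
s=ctrl.get_state()
for z in(.27,):print(shift(s,(.484,-.22,z),-0.43))
print(ctrl.get_image("wrist")["tool_from_camera"])
```

```text
[ 0.4858 -0.2232  0.088 ] [ 0.4863 -0.2229  0.164 ] [0.579  0.1992 0.132 ]
(array([ 1.263, -0.922, -0.232]), array([-0.002, -0.001, -0.754]))
[[-2.26020959e-04  9.62743601e-01  2.70415807e-01  7.41762032e-02]
 [ 9.99999973e-01  2.04384021e-04  1.08172469e-04  6.44945626e-04]
 [ 4.88736820e-05  2.70415824e-01 -9.62743621e-01 -1.84622182e-01]
 [ 0.00000000e+00  0.00000000e+00  0.00000000e+00  1.00000000e+00]]
```

>>> jog_arm:
  moves: [0, 0, -0.15, 0, 0, 0, 1, 0.0, 0.0, -0.27, 0, 0, -0.1, 1, 0.15, -0.11, -0.27, 0, 0, -0.2, 1, 0.3, -0.22, -0.27, 0, 0, -0.35, 1, 0.45, -0.33, -0.27, 0, 0, -0.5, 1, 0.6, -0.44, -0.27, 0, 0, -0.6, 1, 0.75, -0.55, -0.27, 0, 0, -0.7, 1, 0.9, -0.66, -0.27, 0, 0, -0.75, 1]
  newtons: 30

```text
time: 1.15
position: [0.4096, -0.33, 0.2819]
tool_rot: [2.646, 1.693, -0.0]
ft_force: [0.9, -0.4, -0.5]
grip_width: 0.998
grip_force: 0.0
```

Run:
```python
from h import *
from bench import ctrl
s=ctrl.get_state();print(s["time"],s["position"],s["tool_rot"],s["qd"].round(2),shift(s,(.486,-.223,.25),-.43))
```

```text
1.15 [ 0.40955797 -0.32999215  0.28192967] [ 2.64621818e+00  1.69288503e+00 -3.08437620e-04] [-0.43 -0.11 -0.4   0.12 -0.02 -0.01 -0.41] (array([0.431, 0.082, 0.106]), array([ 0.   ,  0.   , -0.002]))
```

>>> jog_arm:
  moves: [0.15, 0.03, 0.04, 0, 0, 0, 1, 0.3, 0.06, 0.08, 0, 0, 0, 1, 0.43, 0.08, 0.1, 0, 0, 0, 1, 0.43, 0.08, 0.1, 0, 0, 0, 1, 0.43, 0.08, 0.1, 0, 0, 0, 1, 0.43, 0.08, 0.1, 0, 0, 0, 1, 0.43, 0.08, 0.1, 0, 0, 0, 1, 0.43, 0.08, 0.1, 0, 0, 0, 1]

```text
time: 2.15
position: [0.4847, -0.2254, 0.2521]
tool_rot: [2.649, 1.689, -0.0]
ft_force: [0.7, -0.5, -0.7]
grip_width: 1.001
grip_force: 0.0
```

Run:
```python
from h import *
import pickle
from bench import ctrl
s=ctrl.get_state();print(s["time"],s["position"],s["tool_rot"],shift(s,(.486,-.223,.25),-.43))
im=ctrl.get_image("wrist");M=np.eye(4);M[:3,:3]=R.from_rotvec(s["tool_rot"]).as_matrix();M[:3,3]=s["position"];im["tool"]=M
pickle.dump(im,open("w1.pkl","wb"))
cv2.imwrite("pics/w1.png",im["pixels"][:,:,::-1])
C=M@im["tool_from_camera"]
for p in([.486,-.223,.164],[.486,-.223,.088]):
    q=C[:3,:3].T@(np.array(p)-C[:3,3]);print(im["cx"]+im["fx"]*q[0]/-q[2],im["cy"]+im["fy"]*q[1]/q[2])
```

```text
2.15 [ 0.4846946  -0.22539331  0.25213618] [ 2.64897368e+00  1.68861144e+00 -1.13312525e-05] (array([0.009, 0.001, 0.007]), array([ 0.   ,  0.   , -0.006]))
317.9554477001487 231.7753431107376
318.0625689139059 211.7255185883614
```

View pics/w1.png

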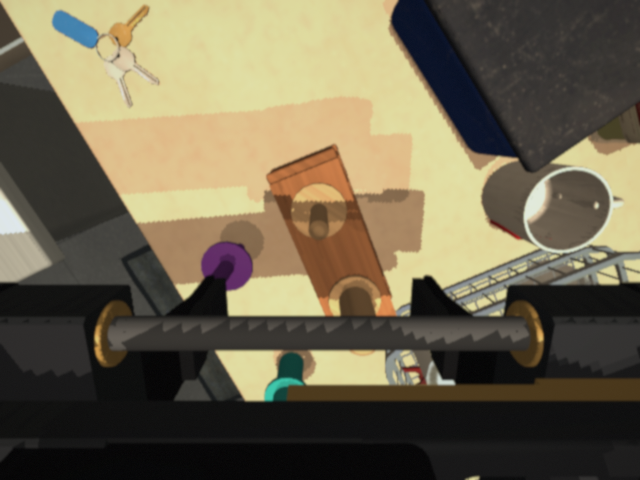

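The wrist view shows the rod collar at (319,211) and its handle top at (318,234), both as predicted. The muddler is clear at (357,297). I'll descend and grip.

>>> jog_arm:
  moves: [0.01, 0, 0.12, 0, 0, 0, 1, 0.01, 0, 0.24, 0, 0, 0, 1, 0.01, 0, 0.36, 0, 0, 0, 1, 0.01, 0, 0.455, 0, 0, 0, 1, 0.01, 0, 0.455, 0, 0, 0, 1, 0.01, 0, 0.455, 0, 0, 0, -1, 0.01, 0, 0.455, 0, 0, 0, -1, 0.01, 0, 0.455, 0, 0, 0, -1]
  newtons: 30

```text
time: 3.2
position: [0.4869, -0.2224, 0.1167]
tool_rot: [2.647, 1.689, 0.001]
ft_force: [0.4, -0.2, -0.2]
grip_width: 0.745
grip_force: 0.0
```

>>> jog_arm:
  moves: [0, 0, 0, 0, 0, 0, -1, 0, 0, 0, 0, 0, 0, -1, 0, 0, 0, 0, 0, 0, -1, 0, 0, -0.1, 0, 0, 0, -1, 0, 0, -0.2, 0, 0, 0, -1, 0, 0, -0.3, 0, 0, 0, -1, 0, 0, -0.4, 0, 0, 0, -1, 0, 0, -0.45, 0, 0, 0, -1]
  newtons: 30

```text
time: 4.2
position: [0.4868, -0.2223, 0.2522]
tool_rot: [2.646, 1.689, 0.001]
ft_force: [-0.4, -0.0, 0.1]
grip_width: 0.006
grip_force: 0.0
```

Run:
```python
from h import *
from bench import ctrl
s=ctrl.get_state();print(s["time"],s["position"],s["grip_width"],shift(s,(.579,.199,.265),-.43))
cv2.imwrite("pics/s2.png",ctrl.get_image("scene")["pixels"][100:400,200:600,::-1])
```

```text
4.2 [ 0.48682235 -0.22226824  0.25220466] 0.005608373652445926 (array([ 1.403, -0.312, -0.044]), array([ 0.002,  0.   , -0.004]))
```

View pics/s2.png

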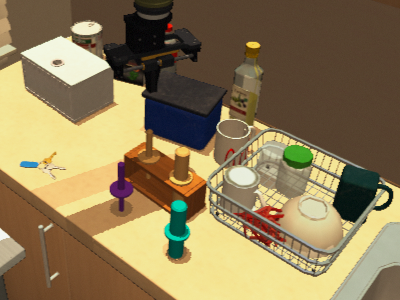

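The grip missed because the fingers close slowly (about 1.4 s) and I lifted too early. The rod is still upright in its socket at crop pixel (150,150). I'll reopen, re-check the rod's position and wait longer this time.

>>> jog_arm:
  moves: [0, 0, 0, 0, 0, 0, 1, 0, 0, 0, 0, 0, 0, 1, 0, 0, 0, 0, 0, 0, 1, 0, 0, 0, 0, 0, 0, 1, 0, 0, 0, 0, 0, 0, 1, 0, 0, 0, 0, 0, 0, 1, 0, 0, 0, 0, 0, 0, 1, 0, 0, 0, 0, 0, 0, 1]

```text
time: 5.25
position: [0.4862, -0.2221, 0.2506]
tool_rot: [2.648, 1.69, -0.0]
ft_force: [-0.3, -0.8, 0.1]
grip_width: 0.836
grip_force: 0.0
```

Run:
```python
from h import *
from bench import ctrl
s=ctrl.get_state();print(s["time"],s["position"],s["grip_width"])
im=ctrl.get_image("wrist");M=np.eye(4);M[:3,:3]=R.from_rotvec(s["tool_rot"]).as_matrix();M[:3,3]=s["position"];im["tool"]=M
cv2.imwrite("pics/w3.png",cv2.resize(im["pixels"][140:340,200:440,::-1],None,fx=3,fy=3))
C=M@im["tool_from_camera"]
for p in([.486,-.223,.164],[.486,-.223,.088]):
    q=C[:3,:3].T@(np.array(p)-C[:3,3]);print((im["cx"]+im["fx"]*q[0]/-q[2]-200)*3,(im["cy"]+im["fy"]*q[1]/q[2]-140)*3)
```

```text
5.25 [ 0.48620245 -0.22209089  0.25055849] 0.8356906276711994
353.9991509296714 290.83829050347475
354.31276313270945 227.39434572889806
```

View pics/w3.png

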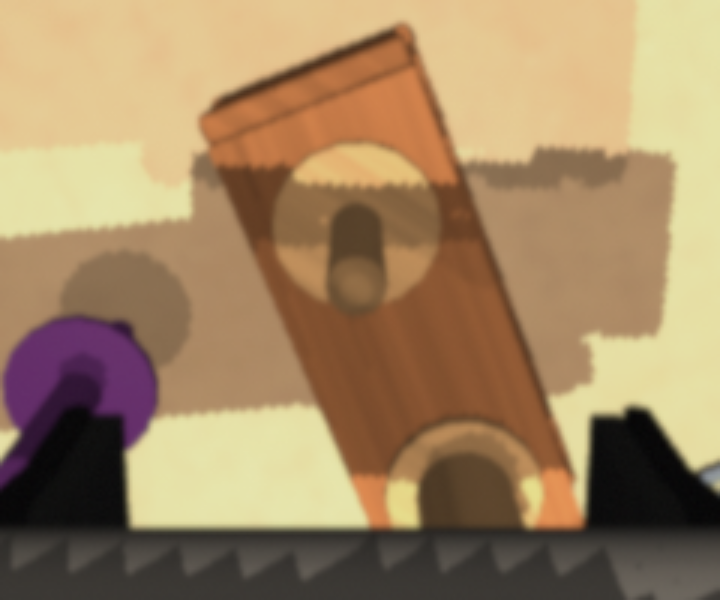

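The rod is unmoved: the collar is at crop (356,224) and the top at (356,286), within about 1 mm of the estimate. I'll descend and close fully.

>>> jog_arm:
  moves: [0, 0, 0.12, 0, 0, 0, 0.7, 0, 0, 0.24, 0, 0, 0, 0.6, 0, 0, 0.36, 0, 0, 0, 0.5, 0, 0, 0.45, 0, 0, 0, -1, 0, 0, 0.45, 0, 0, 0, -1, 0, 0, 0.45, 0, 0, 0, -1, 0, 0, 0.45, 0, 0, 0, -1, 0, 0, 0.45, 0, 0, 0, -1]
  newtons: 30

```text
time: 6.3
position: [0.4869, -0.2224, 0.1167]
tool_rot: [2.647, 1.689, 0.001]
ft_force: [0.5, 0.8, 0.3]
grip_width: 0.265
grip_force: 0.0
```

>>> jog_arm:
  moves: [0, 0, 0, 0, 0, 0, -1, 0, 0, 0, 0, 0, 0, -1, 0, 0, 0, 0, 0, 0, -1, 0, 0, 0, 0, 0, 0, -1, 0, 0, 0, 0, 0, 0, -1, 0, 0, 0, 0, 0, 0, -1, 0, 0, 0, 0, 0, 0, -1, 0, 0, 0, 0, 0, 0, -1]
  newtons: 30

```text
time: 7.3
position: [0.4863, -0.2222, 0.1161]
tool_rot: [2.648, 1.69, -0.0]
ft_force: [-1.3, 1.1, 5.0]
grip_width: 0.172
grip_force: 30.0
```

>>> jog_arm:
  moves: [0, 0, -0.03, 0, 0, 0, -1, 0, 0, -0.1, 0, 0, 0, -1, 0, 0, -0.2, 0, 0, 0, -1, 0, 0, -0.3, 0, 0, 0, -1, 0, 0, -0.4, 0, 0, 0, -1, 0, 0, -0.5, 0, 0, 0, -1, 0, 0, -0.52, 0, 0, 0, -1, 0, 0, -0.52, 0, 0, 0, -1]

```text
time: 8.3
position: [0.4861, -0.222, 0.2709]
tool_rot: [-2.648, -1.69, 0.0]
ft_force: [-0.1, 0.2, -0.5]
grip_width: 0.175
grip_force: 30.0
```

Run:
```python
from h import *
import pickle
from bench import ctrl
s=ctrl.get_state();print(s["time"],s["position"],s["grip_width"],s["ft_force"],shift(s,(.579,.199,.272),-.43),shift(s,(.579,.199,.272),.33))
```

```text
8.3 [ 0.48606178 -0.22202621  0.2709305 ] 0.1752992545649279 [-0.1423319   0.21065902 -0.52078431] (array([ 1.403, -0.31 , -0.003]), array([-0.   ,  0.   , -0.004])) (array([ 1.403, -0.31 , -0.003]), array([-0.  , -0.  , -0.73]))
```

>>> jog_arm:
  moves: [0.06, -0.013, 0, 0, 0, 0, -1, 0.18, -0.04, 0, 0, 0, 0, -1, 0.3, -0.066, 0, 0, 0, 0, -1, 0.43, -0.095, 0, 0, 0, 0, -1, 0.56, -0.124, 0, 0, 0, 0, -1, 0.69, -0.152, 0, 0, 0, 0, -1, 0.82, -0.181, 0, 0, 0, 0, -1, 0.95, -0.21, 0, 0, 0, 0, -1]

```text
time: 9.3
position: [0.5482, 0.0658, 0.2704]
tool_rot: [-2.646, -1.692, 0.002]
ft_force: [0.6, -0.1, -0.5]
grip_width: 0.174
grip_force: 30.0
```

>>> jog_arm:
  moves: [0.12, -0.026, 0, 0, 0, 0, -1, 0.24, -0.053, 0, 0, 0, 0, -1, 0.35, -0.077, 0, 0, 0, 0, -1, 0.42, -0.093, 0, 0, 0, 0, -1, 0.453, -0.1, 0, 0, 0, 0, -1, 0.453, -0.1, 0, 0, 0, 0, -1, 0.453, -0.1, 0, 0, 0, 0, -1, 0.453, -0.1, 0, 0, 0, 0, -1]

```text
time: 10.3
position: [0.5793, 0.1976, 0.2716]
tool_rot: [2.649, 1.687, -0.0]
ft_force: [0.8, -0.3, -0.4]
grip_width: 0.178
grip_force: 30.0
```

Run:
```python
from h import *
from bench import ctrl
s=ctrl.get_state();print(s["time"],s["position"],s["grip_width"],shift(s,(.579,.199,.272),-.43))
im=ctrl.get_image("wrist");M=np.eye(4);M[:3,:3]=R.from_rotvec(s["tool_rot"]).as_matrix();M[:3,3]=s["position"];im["tool"]=M
C=M@im["tool_from_camera"]
def proj(p):
    q=C[:3,:3].T@(np.array(p)-C[:3,3]);return im["cx"]+im["fx"]*q[0]/-q[2],im["cy"]+im["fy"]*q[1]/q[2]
print("hole",proj([.579,.199,.132]),"tip",proj([*s["position"][:2],s["position"][2]-.1]))
w=im["pixels"][:,:,::-1];sc=ctrl.get_image("scene")["pixels"][100:340,160:360,::-1]
cv2.imwrite("pics/w4.png",np.hstack([cv2.resize(w[:400,120:520],(400,400)),cv2.resize(sc,(333,400))]))
```

```text
10.3 [0.5792545  0.19758721 0.27156901] 0.17817104281878796 (array([ 0.004, -0.003, -0.001]), array([ 0.   ,  0.001, -0.006]))
hole (np.float64(316.8595685044184), np.float64(218.8526740078218)) tip (np.float64(317.71607705490624), np.float64(231.26033915020514))
```

View pics/w4.png

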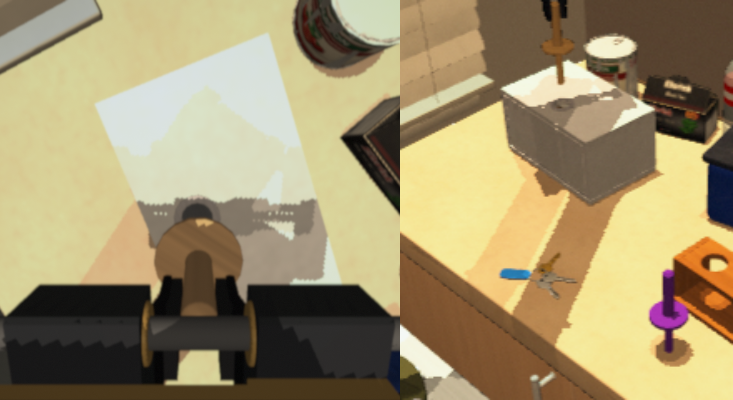

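The wrist view shows the rod held on axis, with the hole's rim appearing just behind the collar near crop (198,212). The scene view shows the tip at crop (562,83), above the ring. I'll check the tip's position numerically.

Run:
```python
from h import *
import pickle
im=pickle.load(open("im0.pkl","rb"))["scene"]
C=R.from_rotvec(im["rotation"]).as_matrix()
def proj(p):
    q=C.T@(np.array(p)-im["xyz"]);return np.array([im["cx"]+im["fx"]*q[0]/-q[2],im["cy"]+im["fy"]*q[1]/q[2]]).round(1)
for z in(.1716,.24):print(z,proj([.5793,.1976,z]))
print("hole",proj([.579,.199,.132]),"ring",plane(im,258,162.5,.132))
```

```text
0.1716 [257.2 150.4]
0.24 [255.2 128.4]
hole [257.9 162.5] ring [0.57921252 0.19890289 0.132     ]
```

The tip is within 1 px of its predicted position and centred over the hole, so I'll push down.

>>> jog_arm:
  moves: [0.003, -0.002, 0.06, 0, 0, 0, -1, 0.003, -0.002, 0.12, 0, 0, 0, -1, 0.003, -0.002, 0.17, 0, 0, 0, -1, 0.003, -0.002, 0.21, 0, 0, 0, -1, 0.003, -0.002, 0.25, 0, 0, 0, -1, 0.003, -0.002, 0.28, 0, 0, 0, -1, 0.003, -0.002, 0.3, 0, 0, 0, -1, 0.003, -0.002, 0.3, 0, 0, 0, -1]
  newtons: 40

```text
time: 11.4
position: [0.5792, 0.2002, 0.182]
tool_rot: [2.648, 1.69, 0.001]
ft_force: [-0.2, -0.3, 6.4]
grip_width: 0.173
grip_force: 40.0
```

>>> jog_arm:
  moves: [0, 0, 0, 0, 0, 0, -1, 0, 0, 0, 0, 0, 0, -1, 0, 0, 0, 0, 0, 0, -1, 0, 0, 0, 0, 0, 0, -1, 0, 0, 0, 0, 0, 0, -1, 0, 0, 0, 0, 0, 0, -1, 0, 0, 0, 0, 0, 0, -1, 0, 0, 0, 0, 0, 0, -1]

```text
time: 12.4
position: [0.5794, 0.2003, 0.1827]
tool_rot: [2.648, 1.69, 0.002]
ft_force: [0.6, 0.5, 5.0]
grip_width: 0.168
grip_force: 40.0
```

Run:
```python
from h import *
from bench import ctrl
s=ctrl.get_state();print(s["time"],s["position"],s["ft_force"],s["grip_width"])
cv2.imwrite("pics/s5.png",cv2.resize(ctrl.get_image("scene")["pixels"][100:300,160:400,::-1],None,fx=2,fy=2))
```

```text
12.4 [0.5793531  0.20031065 0.18266303] [0.62584674 0.49383854 4.96425223] 0.16780025997047152
```

View pics/s5.png

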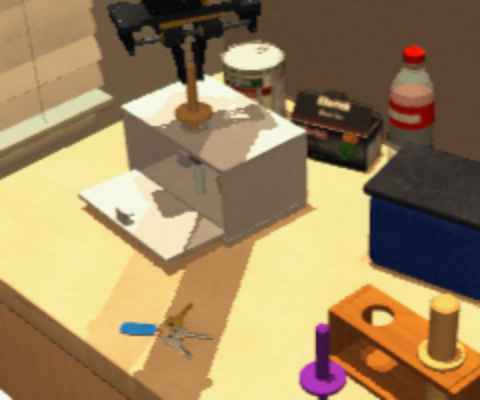

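The flap is fully open and flat, at crop (150,215), and the rod is in the hole. I'll withdraw it and return. The now-empty socket is at crop (379,316), i.e. full-image pixel (349.5,258).

>>> jog_arm:
  moves: [0, 0, -0.04, 0, 0, 0, -1, 0, 0, -0.1, 0, 0, 0, -1, 0, 0, -0.18, 0, 0, 0, -1, 0, 0, -0.26, 0, 0, 0, -1, 0, 0, -0.3, 0, 0, 0, -1, 0, 0, -0.3, 0, 0, 0, -1, 0, 0, -0.3, 0, 0, 0, -1, 0, 0, -0.3, 0, 0, 0, -1]

```text
time: 13.45
position: [0.5784, 0.1996, 0.2704]
tool_rot: [-2.648, -1.69, 0.003]
ft_force: [0.3, 0.6, 0.0]
grip_width: 0.164
grip_force: 40.0
```

Run:
```python
from h import *
from bench import ctrl
import pickle
s=ctrl.get_state();print(s["time"],s["position"],s["ft_force"],s["grip_width"],shift(s,(.486,-.222,.272),-.43))
im=ctrl.get_image("scene");t=ctrl.get_image("top")
print(plane(im,349.5,258,.082))
px=im["pixels"];c=px[245:270,330:370];
hsv=cv2.cvtColor(t["pixels"],cv2.COLOR_RGB2HSV)[225:275,350:455].astype(int)
old=pickle.load(open("im0.pkl","rb"))["top"]["pixels"]
d=np.abs(t["pixels"].astype(int)-old).sum(2);m=np.zeros(d.shape,bool);m[230:262,365:400]=d[230:262,365:400]>60
for b in blobs(m):print(b,plane(t,*b[1],.085))
cv2.imwrite("pics/t6.png",np.hstack([cv2.resize(t["pixels"][225:275,350:450,::-1],None,fx=4,fy=4),cv2.resize(px[100:200,210:310,::-1],(200,200))]))
```

```text
13.45 [0.57843959 0.19961725 0.27041537] [0.25477152 0.60866813 0.01408837] 0.16368443315926176 (array([-1.405,  0.312, -0.004]), array([-0.001,  0.001, -0.004]))
[ 0.4853947  -0.22381386  0.082     ]
([381, 230, 19, 2, 27], [391.0, 230.3]) [ 0.52181758 -0.24339658  0.085     ]
([369, 234, 25, 24, 453], [381.3, 245.8]) [ 0.48680264 -0.22188001  0.085     ]
```

View pics/t6.png

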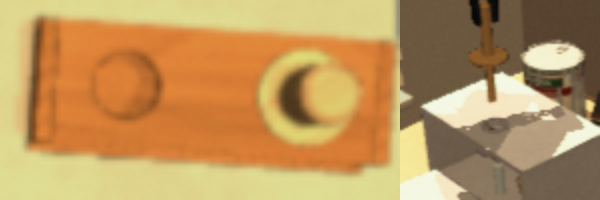

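The empty socket is at crop (126,84), i.e. pixel (381.5,246), or about (0.486, −0.222). The rod is out and upright with its tip at crop (492,101), so I'll carry it back.

>>> jog_arm:
  moves: [-0.06, 0.013, 0, 0, 0, 0, -1, -0.18, 0.04, 0, 0, 0, 0, -1, -0.3, 0.066, 0, 0, 0, 0, -1, -0.43, 0.095, 0, 0, 0, 0, -1, -0.56, 0.124, 0, 0, 0, 0, -1, -0.69, 0.153, 0, 0, 0, 0, -1, -0.82, 0.182, 0, 0, 0, 0, -1, -0.95, 0.211, 0, 0, 0, 0, -1]

```text
time: 14.55
position: [0.5151, -0.0878, 0.2717]
tool_rot: [2.649, 1.688, -0.001]
ft_force: [0.0, 0.0, 0.3]
grip_width: 0.171
grip_force: 40.0
```

>>> jog_arm:
  moves: [-0.12, 0.027, 0, 0, 0, 0, -1, -0.24, 0.053, 0, 0, 0, 0, -1, -0.35, 0.078, 0, 0, 0, 0, -1, -0.42, 0.093, 0, 0, 0, 0, -1, -0.455, 0.101, 0, 0, 0, 0, -1, -0.455, 0.101, 0, 0, 0, 0, -1, -0.455, 0.101, 0, 0, 0, 0, -1, -0.455, 0.101, 0, 0, 0, 0, -1]

```text
time: 15.55
position: [0.4867, -0.2207, 0.2716]
tool_rot: [2.646, 1.693, 0.0]
ft_force: [-0.1, 0.4, -0.7]
grip_width: 0.168
grip_force: 40.0
```

Run:
```python
from h import *
from bench import ctrl
s=ctrl.get_state();print(s["time"],s["position"],s["grip_width"],shift(s,(.486,-.222,.12),-.43))
```

```text
15.55 [ 0.4866781  -0.2206511   0.27163886] 0.16800675237747006 (array([-0.005, -0.   ,  0.505]), array([ 0.   , -0.   , -0.003]))
```

>>> jog_arm:
  moves: [-0.005, 0, 0.08, 0, 0, 0, -1, -0.005, 0, 0.18, 0, 0, 0, -1, -0.005, 0, 0.28, 0, 0, 0, -1, -0.005, 0, 0.38, 0, 0, 0, -1, -0.005, 0, 0.45, 0, 0, 0, -1, -0.005, 0, 0.49, 0, 0, 0, -1, -0.005, 0, 0.51, 0, 0, 0, -1, -0.005, 0, 0.51, 0, 0, 0, -1]

```text
time: 16.55
position: [0.486, -0.2231, 0.1188]
tool_rot: [2.648, 1.69, 0.0]
ft_force: [-0.1, 0.5, 0.0]
grip_width: 0.171
grip_force: 40.0
```

>>> jog_arm:
  moves: [0, 0, 0.003, 0, 0, 0, -1, 0, 0, 0.006, 0, 0, 0, -1, 0, 0, 0.009, 0, 0, 0, -1, 0, 0, 0.009, 0, 0, 0, -1, 0, 0, 0.009, 0, 0, 0, -1, 0, 0, 0.009, 0, 0, 0, -1, 0, 0, 0.009, 0, 0, 0, -1, 0, 0, 0.009, 0, 0, 0, -1]

```text
time: 17.55
position: [0.4858, -0.2233, 0.1161]
tool_rot: [2.648, 1.69, 0.0]
ft_force: [-0.9, 0.9, 3.3]
grip_width: 0.168
grip_force: 40.0
```

Contact force is 3.3 N, so the collar is seated on the board. I'll open, wait, then rise.

>>> jog_arm:
  moves: [0, 0, 0, 0, 0, 0, 0.5, 0, 0, 0, 0, 0, 0, 0.5, 0, 0, 0, 0, 0, 0, 0.5, 0, 0, 0, 0, 0, 0, 0.5, 0, 0, 0, 0, 0, 0, 0.5, 0, 0, 0, 0, 0, 0, 0.5, 0, 0, 0, 0, 0, 0, 0.5, 0, 0, 0, 0, 0, 0, 0.5]

```text
time: 18.55
position: [0.4857, -0.2232, 0.1158]
tool_rot: [2.648, 1.69, -0.0]
ft_force: [-1.2, 0.5, -0.1]
grip_width: 0.748
grip_force: 0.0
```

>>> jog_arm:
  moves: [0, 0, -0.08, 0, 0, 0, 0.5, 0, 0, -0.18, 0, 0, 0, 0.5, 0, 0, -0.28, 0, 0, 0, 0.5, 0, 0, -0.38, 0, 0, 0, 0.5, 0, 0, -0.48, 0, 0, 0, 0.5, 0, 0, -0.58, 0, 0, 0, 0.5, 0, 0, -0.6, 0, 0, 0, 0.5, 0, 0, -0.6, 0, 0, 0, 0.5]

```text
time: 19.55
position: [0.4856, -0.2231, 0.2954]
tool_rot: [-2.648, -1.69, 0.0]
ft_force: [-0.0, -0.4, -0.1]
grip_width: 0.752
grip_force: 0.0
```

Run:
```python
from h import *
from bench import ctrl
s=ctrl.get_state();print(s["time"],s["position"],s["grip_width"],s["ft_force"])
cv2.imwrite("pics/s7.png",cv2.resize(ctrl.get_image("scene")["pixels"][130:370,200:500,::-1],None,fx=2.5,fy=2.5))
```

```text
19.55 [ 0.48559847 -0.22311875  0.29536914] 0.7522150758745707 [-0.00847733 -0.43184334 -0.13111709]
```

View pics/s7.png

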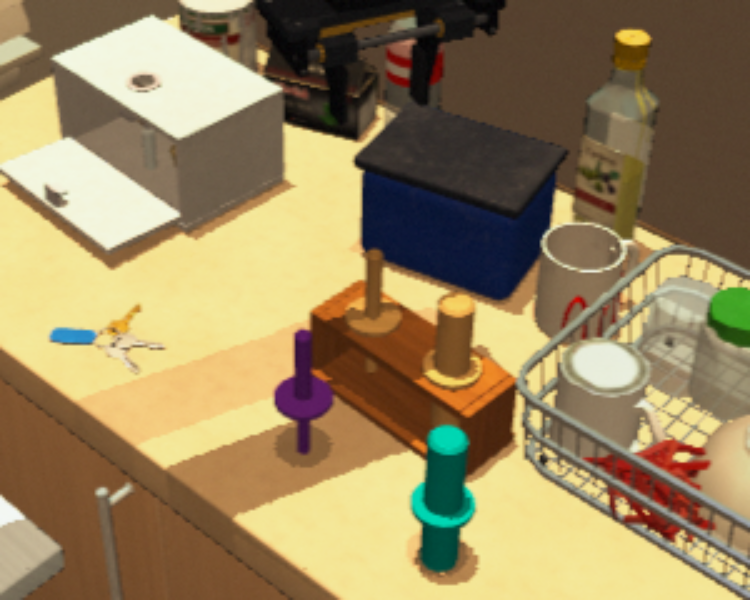

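The rod hangs upright in its socket at crop (373,300), and the muddler is still in place at (455,340). The flap is open at (90,190), the decoys are untouched and the gripper is clear.

```bash
python3 -c "
from bench import ctrl
print(ctrl.close_job())"
```

```text
the job is handed in; nothing more can be done
None
```

The catch is released and the flap is open, the release rod hangs back upright in its own socket, and the muddler and decoys are untouched; the first grip closed too early and missed, but the job still took about 20 s and is handed in.

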